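Start and screw home the oil filler plug of a vacuum-press pump

TASK

The red filler plug stands loose in the neck of the vacuum pump, its thread not yet started. Keep it in the neck and, pressing lightly, turn it backward (anticlockwise from above) until you feel the thread start drop in; only then screw it forward (clockwise) until its flange sits flat on the rim all round, and let go. Don't turn it forward before it has dropped, don't force it, and leave the oil bottle, funnel and spanner beside the pump where they are.

Things in the scene. Friction and masses are not known exactly. Their poses are not given: they have to be found in the camera images.
- plug: the red plastic oil filler plug, about 90 g. Origin: centre of the underside of its round flange (54 mm across, 5 mm thick); z up along its axis, x along its wing grip. At the start it stands upright and loose on the thread, its origin 15 mm above the rim of the neck. Half way down or home, it stays as it is left when let go.
- plug_grip (a point): middle of the top of the plug's wing grip: a straight red bar along the plug's x, 46 mm long, 12 mm thick (flat faces look along y, to be pinched there), 26 mm tall, standing on the flange; this point is 31 mm above the plug's origin. Nothing sticks out sideways beyond the bar above the flange.
- plug_mark (a point): white mark on top of the wing grip at its +x end: this point, at the bar's very end, is 23 mm from the plug's axis along its x, 31 mm above its origin
- plug_lugs (a point): point on the plug's axis level with the leading ends of its three thread lugs (120 degrees apart, 43 mm over them), 18 mm below its origin; the core inside them is 34 mm across and ends 21.5 mm below the origin
- neck: the round bare-metal filler neck on top of the pump's blue oil case, fixed, 58 mm outside, 26 mm tall. Origin: on its axis at its foot, 105 mm above the table; z up. Its x axis only tells where the plug's mark points at the start, nothing about the thread. More than 40 N between plug and neck damages the thread.
- neck_rim (a point): centre of the neck's flat top rim, 26 mm above the neck's origin: the flange must come to sit on it. From the drop, 2.4 to 2.9 rad forward (clockwise from above) bring the flange down onto the rim; the plug sinks 3.34 mm a radian (21 mm a turn), with some 1.6 mm of end play.
- neck_face (a point): centre of the flat face of the right-hand three-start thread in the neck, 3 mm under the rim. Its starts cannot be seen and lie differently each time: 0.35 to 1.25 rad backward (anticlockwise) from how the plug first stands, at one height all the way, it can suddenly fall 6 to 7 mm if pressed or let down. Once dropped, a hard stop comes some 0.2 rad further back.
- pump: the vacuum pump, fixed: blue oil case with amber sight glass, finned motor with black terminal box, base plate 150 by 360 mm. Origin: on the table near its middle; y runs from motor to oil case. The neck stands at x -20, y +62 mm. Nothing within 70 mm of the neck's axis stands above its rim; beyond that the exhaust filter and carry handle reach 154 mm and the terminal box 167 mm above the table.
- oil_bottle: yellow oil bottle, 64 mm across, 190 mm tall, standing beside the oil case; origin under its centre
- funnel: orange funnel standing mouth down, 100 mm across, 115 mm tall, beyond the motor; origin under its centre
- spanner: steel spanner, 170 mm long, lying in front of the pump; origin under its middle
Not all that is in view belongs to the job. Of the things that look like the plug, the middle-sized one is meant.

How it is judged:
By the outcome, as a careful person would: the job done as asked, in the order asked, and still so for the second after the job is handed in, with the robot touching nothing.
It also fails if it takes over 54 s, if anything falls off the work surface, if the arm or the gripper's body presses on something with over 40 N, if the wrist force passes 120 N, or if a joint passes its speed limit or range.

ROBOT

A 7-joint arm with a two-finger parallel gripper is mounted at the origin on the work surface. World frame = base frame: x ahead of the robot, y to its left, z up, the work surface at z = 0. Lengths are in m, angles in rad, forces in N, time in s.
With the tool pointing down it reaches from about 0.4 to 0.925 m from the base axis. Payload 5.6 kg.
Tool frame: the origin (TCP) lies between the finger pads; the fingertips stand 25 mm ahead of it and the grasp point (between the pads) lies 6 mm ahead of it; z points along the fingers, y is the line along which they close (so a half turn about z gives the same grasp; the last joint's range is limited). The gripper opens to 85 mm and grips with 20 to 120 N. Pads are 22 mm wide; open, the fingers measure 114 mm over their backs; the gripper's body (76 mm by 85 mm) begins 54 mm behind the grasp point. The pads swing forward as they close: fully open they stand 13 mm farther back than shut.
Start: joints at [1.295, 0.468, -0.012, 1.603, 0.006, 1.071, -0.056], TCP at [0.15, -0.632, 0.256] pointing down, gripper open.
Joint ranges: [-2.53, 2.53], [-0.31, 2.02], [-1.57, 1.55], [0.28, 2.44], [-1.29, 4.43], [0.15, 1.84], [-2.92, 2.92]. Speed limits (rad/s): [2.57, 2.57, 3.14, 3.14, 3.14, 3.14, 3.14].

INTERFACE

Orientations are given as a unit quaternion [x, y, z, w].
In Python, from plant import bot gives the robot as it stands.
- The arm moves only by the tool step_arm, never from a script. Its argument "targets" is a list of rows, each an object with "linear": the shift along the tool's x, y, z each as a share of 40 cm, from -1 to 1, a list of three; "spin": the turn about the tool's z as a share of pi/2 rad, from -1 to 1. A call has 1 to 20 rows; each row is the pose to reach, as a shift and turn from the pose commanded when the call began, along the tool's axes at that moment; what a row does not reach only later rows make up. A row lasts 1/8 s, in which the tool goes at most 62.5 mm and 10.7 degrees, less where a joint would pass 70% of its speed; a pose out of reach is approached as far as the arm can. A call with a number of a shift or a turn outside -1 to 1 is refused whole. A call with a gripper value outside its range is refused whole. "jaw" is the opening, from 0 (shut) to 1 (fully open), set as the call begins (left out, the last holds). The fingers move at their own pace and stop on an object; "force" is the grip in N (left out, the last holds). Time passes only in rows, so rows that repeat a pose let the fingers close. It gives the time, the measured TCP pose, the force, the opening and the grip force at its end, in the units of the state.
- bot.sense(): the state, without advancing time (a new reading comes with each control period).
- bot.capture(name): name is "scene" or "top"; returns a dict with "img" (400x640x3 uint8, red, green, blue), "fx", "fy", "cx", "cy" (pixels), "rvec" (rotation vector, rad) and "tvec" (3), from world to camera coordinates, as OpenCV has them. Camera axes: x right, y down, z forward; pixel columns grow to the right and rows downward; lengths in m; the calibration is good to about 2 mm. A picture is of the moment at which its call begins. There is no depth.
- bot.sign_off(): hands the job in; it is judged then, once.
The state is a dict: "clock": time; "q": joint angles; "qvel": joint speeds; "joint_torque": joint torques, N m; "eef_pos": TCP position; "orientation": TCP orientation; "force": force on the tool from outside, world axes, zero at the start; "wrist_torque": the same for the moment, N m; "grip_width": finger opening in m; "grasp_force": force on a finger pad.
Only numpy, scipy, OpenCV 4.12 (cv2) and the standard library are available. Lean on these libraries where they do the work, as an engineer would, in place of code of your own. Each camera call takes 0.05 s, during which the arm holds its last target. There are 200 camera calls.

## Working session

There is one attempt and no reset: what is moved stays moved. The work goes in short steps, Python scripts to look and compute and a tool call to move; the robot and the scene stay as the last step left them, time stands still between calls to the robot, and variables do not carry over. Pictures are saved under pics/ and viewed, at most 10 in all, crops included, and the job is handed in when it is done.

Besides the shell and the picture viewer there is one more tool, called after ">>>" as a command line: name --argument value ..., lists and objects as JSON in quotes. step_arm: Moves the arm, as the interface text tells. Shift numbers are shares of 40 cm and turn numbers shares of pi/2 rad, none past 1 either way. Its arguments: {"type":"object","properties":{"targets":{"type":"array"},"jaw":{"type":"number"},"force":{"type":"number"}},"required":["targets"]}

```bash
mkdir -p pics; cat > h.py <<'E'
import numpy as np, cv2
from plant import bot
def cam(n,save=None):
    d=bot.capture(n)
    if save: cv2.imwrite('pics/'+save,d['img'][:,:,::-1])
    return d
def ray(d,u,v,z):
    R=cv2.Rodrigues(np.array(d['rvec'],float))[0];t=np.array(d['tvec'],float).ravel()
    c=-R.T@t; r=R.T@np.array([(u-d['cx'])/d['fx'],(v-d['cy'])/d['fy'],1])
    return c+r*(z-c[2])/r[2]
def proj(d,p):
    R=cv2.Rodrigues(np.array(d['rvec'],float))[0];q=R@np.array(p)+np.array(d['tvec'],float).ravel()
    return q[0]/q[2]*d['fx']+d['cx'],q[1]/q[2]*d['fy']+d['cy']
def red(d):
    h=cv2.cvtColor(d['img'],cv2.COLOR_RGB2HSV)
    return (((h[...,0]<6)|(h[...,0]>172))&(h[...,1]>130)&(h[...,2]>60)).astype(np.uint8)
E
python3 - <<'E'
from h import *
print(bot.sense())
for n in ('scene','top'):
    d=cam(n,n+'0.png'); print(n,d['fx'],ray(d,320,200,.13),np.array(d['rvec']).ravel(),np.array(d['tvec']).ravel())
    k,l,s,c=cv2.connectedComponentsWithStats(red(d))
    for i in range(1,k):
        if s[i,4]>15: print(s[i],c[i].round(1),ray(d,*c[i],.15).round(3))
E
```

```text
{'clock': 0.0, 'q': array([ 1.29501639,  0.46839794, -0.01160187,  1.60362159,  0.00597144,
        1.07140745, -0.05627482]), 'qvel': array([-0.00041527, -0.00074405, -0.0011402 ,  0.00045733,  0.00080418,
       -0.00173254, -0.00119346]), 'joint_torque': array([ 4.29263837e-04, -5.32384372e+01,  2.16295867e-02, -2.51304388e+01,
        1.14605736e-02,  7.83014344e-03, -7.85552999e-06]), 'eef_pos': array([ 0.14976784, -0.63198046,  0.25532565]), 'orientation': array([ 9.93237025e-01,  1.16100828e-01, -1.54264601e-04, -8.86526676e-04]), 'force': array([-0.02231792, -0.05216966,  0.6590686 ]), 'wrist_torque': array([ 0.02651751, -0.01488735,  0.00256822]), 'grasp_force': 0.0, 'grip_width': 0.0854522178005751}
scene 368.2486513113729 [ 0.49209073 -0.02116092  0.13      ] [ 2.00224274  1.39528753 -0.58654359] [-0.14833759 -0.23526566  1.23235729]
[  41    0  160   61 6624] [122.4  28.5] [-0.666 -0.436  0.15 ]
[  16   17   43   65 1032] [39.  45.6] [-0.601 -0.723  0.15 ]
[332 164  44  35 736] [352.9 182.4] [0.485 0.06  0.15 ]
[285 200  12   9  81] [290.6 204.1] [ 0.5  -0.09  0.15]
[ 38 238  23  18 282] [ 49.7 246.4] [ 0.447 -0.55   0.15 ]
[386 274  16  16 193] [393.3 281.2] [0.741 0.024 0.15 ]
top 381.8364861526232 [ 0.48393645 -0.04862183  0.13      ] [ 2.19852417 -2.18044777  0.09237443] [-0.04416857  0.50595687  1.10311719]
[270 132  13  14 131] [276.1 138.8] [0.642 0.068 0.15 ]
[515 134   8   5  24] [518.5 135.6] [ 0.657 -0.571  0.15 ]
[262 182  20  21 308] [271.3 192.5] [0.501 0.078 0.15 ]
[334 184   8   8  57] [337.5 187.6] [ 0.515 -0.094  0.15 ]
[505 204  14  12 131] [511.8 209.7] [ 0.462 -0.547  0.15 ]
[255 240  24  24 431] [266.9 251. ] [0.351 0.087 0.15 ]
```

View pics/scene0.png

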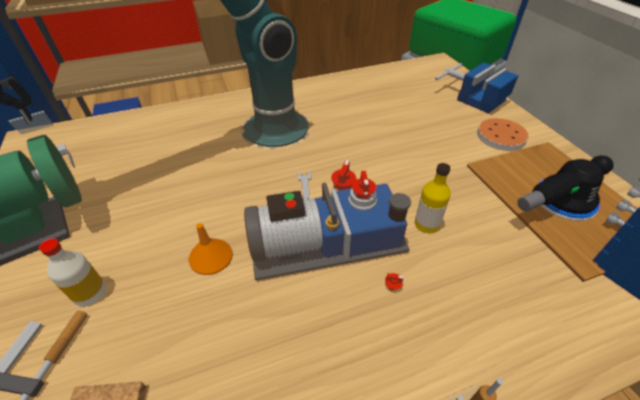

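View pics/top0.png

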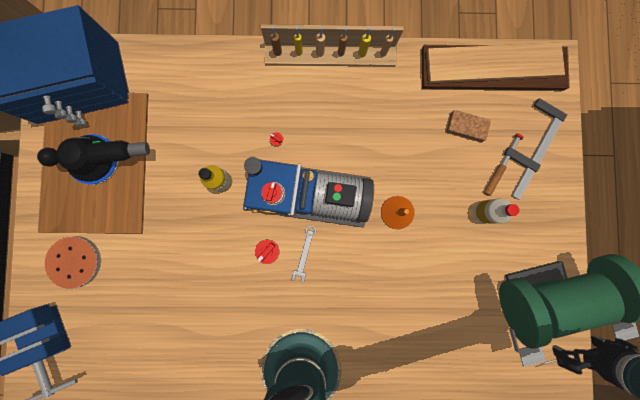

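The scene view shows the pump, with the neck and its plug at about (362,188). The top view has the plug at (271,192), a smaller decoy at (276,139) and a larger one at (267,251). Next I'll zoom in on the plug.

```bash
python3 - <<'E'
from h import *
a=cam('top');b=cam('scene')
A=cv2.resize(a['img'][172:212,251:291],(400,400),interpolation=cv2.INTER_CUBIC)
B=cv2.resize(b['img'][160:215,335:390],(400,400),interpolation=cv2.INTER_CUBIC)
cv2.imwrite('pics/z1.png',np.hstack([A,B])[:,:,::-1])
for d,x in ((a,(255,175,290,210)),(b,(345,165,385,210))):
    u0,v0,u1,v1=x; im=d['img'][v0:v1,u0:u1].astype(int)
    w=(im.min(2)>140)
    ys,xs=np.nonzero(w); print([(x+u0,y+v0,im[y,x].min()) for x,y in zip(xs,ys)])
    m=red(d)[v0:v1,u0:u1]; print(cv2.moments(m,True)['m00'],cv2.boundingRect(m))
E
```

```text
[(np.int64(273), np.int64(182), np.int64(143)), (np.int64(274), np.int64(182), np.int64(158)), (np.int64(272), np.int64(183), np.int64(198)), (np.int64(273), np.int64(183), np.int64(217)), (np.int64(274), np.int64(183), np.int64(143)), (np.int64(278), np.int64(183), np.int64(142)), (np.int64(272), np.int64(184), np.int64(225)), (np.int64(273), np.int64(184), np.int64(226)), (np.int64(279), np.int64(184), np.int64(143)), (np.int64(280), np.int64(184), np.int64(141)), (np.int64(271), np.int64(185), np.int64(152)), (np.int64(272), np.int64(185), np.int64(224)), (np.int64(273), np.int64(185), np.int64(224)), (np.int64(280), np.int64(185), np.int64(145)), (np.int64(281), np.int64(185), np.int64(141)), (np.int64(271), np.int64(186), np.int64(194)), (np.int64(272), np.int64(186), np.int64(224)), (np.int64(273), np.int64(186), np.int64(192)), (np.int64(281), np.int64(186), np.int64(147)), (np.int64(271), np.int64(187), np.int64(144)), (np.int64(272), np.int64(187), np.int64(192)), (np.int64(283), np.int64(187), np.int64(150)), (np.int64(282), np.int64(188), np.int64(155)), (np.int64(283), np
[... 3742 characters left out ...]
207), np.int64(146)), (np.int64(359), np.int64(207), np.int64(147)), (np.int64(360), np.int64(207), np.int64(148)), (np.int64(361), np.int64(207), np.int64(147)), (np.int64(362), np.int64(207), np.int64(146)), (np.int64(363), np.int64(207), np.int64(144)), (np.int64(364), np.int64(207), np.int64(142)), (np.int64(365), np.int64(207), np.int64(143)), (np.int64(366), np.int64(207), np.int64(144)), (np.int64(367), np.int64(207), np.int64(146)), (np.int64(368), np.int64(207), np.int64(144)), (np.int64(362), np.int64(208), np.int64(142)), (np.int64(363), np.int64(208), np.int64(142)), (np.int64(364), np.int64(208), np.int64(143)), (np.int64(365), np.int64(208), np.int64(141))]
519.0 (0, 0, 31, 34)
```

View pics/z1.png

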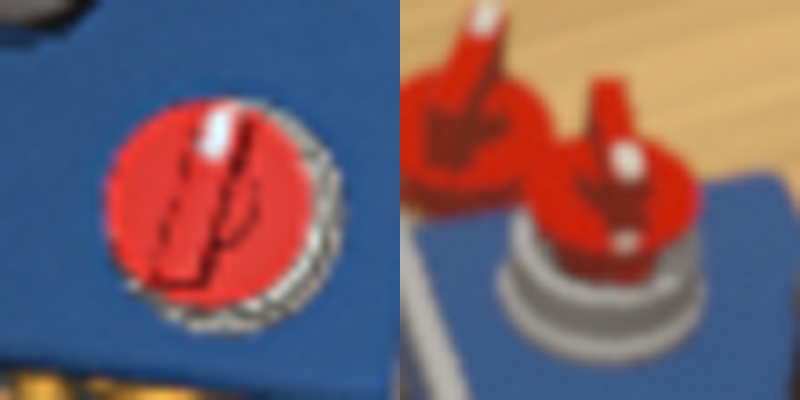

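```bash
python3 - <<'E'
from h import *
a=cam('top');b=cam('scene')
f=lambda x,y:(251+x/10-.5,172+y/10-.5)
g=lambda x,y:(335+(x-400)*55/400-.5,160+y*55/400-.5)
print('flange',ray(a,*f(210,202),.151))
e1=ray(a,*f(230,101),.177);e2=ray(a,*f(178,283),.177)
print(e1,e2,(e1+e2)/2,np.linalg.norm(e1-e2),np.arctan2(*(e1-e2)[1::-1]))
m=ray(b,*g(630,175),.177);o=ray(b,*g(607,80),.177)
print(m,o,(m+o)/2,np.linalg.norm(m-o),np.arctan2(*(m-o)[1::-1]))
print('flange scene',ray(b,*g(611,195),.151), 'campos',ray(a,0,0,0)*0+0)
# spanner/pump direction
for p in [(.5,.08,.177)]: print(proj(a,p),proj(b,p))
from scipy.spatial.transform import Rotation as R
print(R.from_quat(bot.sense()['orientation']).as_matrix().round(3))
for d in(a,b):
    Rm=cv2.Rodrigues(np.array(d['rvec'],float))[0];print(-Rm.T@np.array(d['tvec']).ravel())
E
```

```text
flange [0.50314507 0.07753766 0.151     ]
[0.52669869 0.07013747 0.177     ] [0.48054971 0.08246874 0.177     ] [0.5036242 0.0763031 0.177    ] 0.04776807748557142 -0.26110548465832034
[0.5241729  0.07094106 0.177     ] [0.48366337 0.08229786 0.177     ] [0.50391813 0.07661946 0.177     ] 0.042071349976364227 -0.2733320600042669
flange scene [0.50549351 0.07566136 0.151     ] campos [0. 0. 0.]
(np.float64(269.41227709330235), np.float64(192.1036668662669)) (np.float64(365.1746226590022), np.float64(175.40208329798213))
[[ 0.973  0.231 -0.   ]
 [ 0.231 -0.973  0.001]
 [-0.    -0.001 -1.   ]]
[ 0.42427693 -0.02777154  1.13755377]
[ 1.02658764 -0.21033965  0.70564403]
```

>>> step_arm --targets '[{"linear":[0.46,-0.3,-0.11],"spin":-0.4},{"linear":[0.46,-0.3,-0.11],"spin":-0.4},{"linear":[0.46,-0.3,-0.11],"spin":-0.4},{"linear":[0.46,-0.3,-0.11],"spin":-0.4},{"linear":[0.92,-0.63,-0.11],"spin":-0.85},{"linear":[0.92,-0.63,-0.11],"spin":-0.85},{"linear":[0.92,-0.63,-0.11],"spin":-0.85},{"linear":[0.92,-0.63,-0.11],"spin":-0.85},{"linear":[0.92,-0.63,-0.11],"spin":-0.85},{"linear":[0.92,-0.63,-0.11],"spin":-0.85},{"linear":[0.92,-0.63,-0.11],"spin":-0.85},{"linear":[0.92,-0.63,-0.11],"spin":-0.85}]' --jaw 1

```text
clock: 1.8
eef_pos: [0.4491, -0.3035, 0.3002]
orientation: [0.709, 0.705, -0.0, -0.0]
force: [0.4, 0.6, -1.3]
grip_width: 0.0857
grasp_force: 0.0
```

```bash
cat >> h.py <<'E'
from scipy.spatial.transform import Rotation as Ro
def plan(xyz,yaw):
    s=bot.sense();M=Ro.from_quat(s['orientation']).as_matrix();y=np.arctan2(M[1,0],M[0,0])
    dy=(yaw-y+np.pi)%(2*np.pi)-np.pi
    print('t',s['clock'],'pos',s['eef_pos'].round(4),'yaw',round(y,4),'zax',M[:,2].round(3),'q',s['q'].round(2),'F',s['force'].round(2),'T',s['wrist_torque'].round(2),'w',round(s['grip_width'],4),s['grasp_force'])
    print('lin',(M.T@(np.array(xyz)-s['eef_pos'])/.4).round(4),'spin',round(-dy/(np.pi/2),4))
E
python3 -c "
from h import *
plan((.5037,.0765,.26),2.875)"
```

```text
t 1.8 pos [ 0.4491 -0.3035  0.3002] yaw 1.5653 zax [-0. -0. -1.] q [ 0.9   0.28 -0.45  1.8   0.14  1.09  0.41] F [ 0.43  0.59 -1.26] T [-0.02 -0.02  0.02] w 0.0857 0.0
lin [0.9506 0.1312 0.1002] spin -0.8338
```

>>> step_arm --targets '[{"linear":[0.95,0.13,0.1],"spin":-0.834},{"linear":[0.95,0.13,0.1],"spin":-0.834},{"linear":[0.95,0.13,0.1],"spin":-0.834},{"linear":[0.95,0.13,0.1],"spin":-0.834},{"linear":[0.95,0.13,0.1],"spin":-0.834},{"linear":[0.95,0.13,0.1],"spin":-0.834},{"linear":[0.95,0.13,0.1],"spin":-0.834},{"linear":[0.95,0.13,0.1],"spin":-0.834},{"linear":[0.95,0.13,0.1],"spin":-0.834},{"linear":[0.95,0.13,0.1],"spin":-0.834},{"linear":[0.95,0.13,0.1],"spin":-0.834}]'

```text
clock: 3.18
eef_pos: [0.5031, 0.0765, 0.2604]
orientation: [0.133, 0.991, -0.0, 0.0]
force: [0.5, 0.4, 0.3]
grip_width: 0.0854
grasp_force: 0.0
```

```bash
python3 -c "
from h import *
plan((.5037,.0765,.1785),2.875)"
```

```text
t 3.175 pos [0.5031 0.0765 0.2604] yaw 2.8754 zax [ 0.    -0.001 -1.   ] q [ 0.49  0.35 -0.85  1.9   0.31  1.03  0.81] F [0.54 0.41 0.35] T [-0.04 -0.   -0.02] w 0.0854 0.0
lin [-0.0013  0.0006  0.2047] spin 0.0002
```

>>> step_arm --targets '[{"linear":[-0.001,0,0.08],"spin":0},{"linear":[-0.001,0,0.14],"spin":0},{"linear":[-0.001,0,0.18],"spin":0},{"linear":[-0.001,0,0.204],"spin":0},{"linear":[-0.001,0,0.204],"spin":0},{"linear":[-0.001,0,0.204],"spin":0}]'

```text
clock: 3.92
eef_pos: [0.5039, 0.0775, 0.1793]
orientation: [0.131, 0.991, 0.0, 0.001]
force: [0.2, 0.1, 0.1]
grip_width: 0.0855
grasp_force: 0.0
```

```bash
python3 - <<'E'
from h import *
plan((.5037,.0765,.1785),2.875)
b=cam('scene');a=cam('top')
B=cv2.resize(b['img'][120:220,310:430],(480,400),interpolation=cv2.INTER_CUBIC)
A=cv2.resize(a['img'][150:240,225:297],(320,400),interpolation=cv2.INTER_CUBIC)
cv2.imwrite('pics/z2.png',np.hstack([A,B])[:,:,::-1])
E
```

```text
t 3.925 pos [0.5039 0.0775 0.1793] yaw 2.8779 zax [ 0.001  0.    -1.   ] q [ 0.42  0.46 -0.78  1.97  0.42  0.87  0.72] F [0.22 0.12 0.1 ] T [-0.03 -0.04  0.01] w 0.0855 0.0
lin [-0.0003 -0.0025  0.0021] spin 0.0018
```

View pics/z2.png

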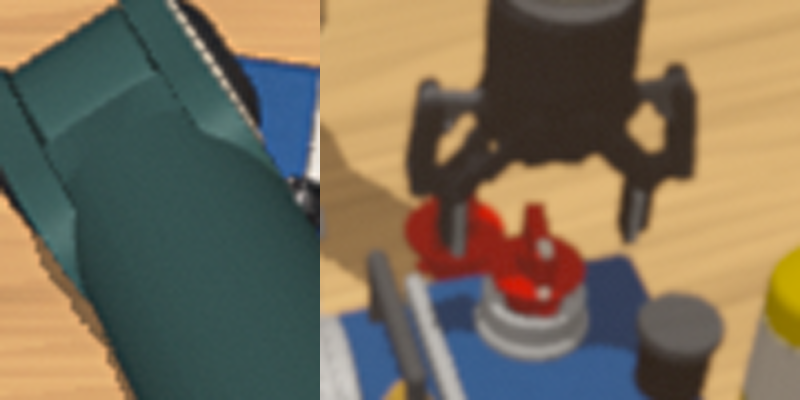

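The fingers straddle the bar at about (540,250) in the crop and clear everything else. Now I'll close them gently.

>>> step_arm --targets '[{"linear":[0,-0.002,0.001],"spin":0},{"linear":[0,-0.002,0.001],"spin":0},{"linear":[0,-0.002,0.001],"spin":0},{"linear":[0,-0.002,0.001],"spin":0},{"linear":[0,-0.002,0.001],"spin":0},{"linear":[0,-0.002,0.001],"spin":0},{"linear":[0,-0.002,0.001],"spin":0},{"linear":[0,-0.002,0.001],"spin":0},{"linear":[0,-0.002,0.001],"spin":0},{"linear":[0,-0.002,0.001],"spin":0}]' --jaw 0 --force 35

```text
clock: 5.28
eef_pos: [0.5032, 0.0766, 0.1783]
orientation: [0.131, 0.991, -0.0, -0.0]
force: [0.8, -0.8, 1.6]
grip_width: 0.0111
grasp_force: 37.6
```

```bash
python3 -c "
from h import *
plan((.5037,.0765,.1785),2.875)"
```

```text
t 5.275 pos [0.5032 0.0766 0.1783] yaw 2.878 zax [-0. -0. -1.] q [ 0.42  0.46 -0.78  1.97  0.42  0.87  0.72] F [ 0.79 -0.77  1.62] T [0.01 0.02 0.  ] w 0.0111 37.59406507015228
lin [-0.0014  0.0001 -0.0006] spin 0.0019
```

>>> step_arm --targets '[{"linear":[0,0,0.002],"spin":0},{"linear":[0,0,0.004],"spin":0},{"linear":[0,0,0.004],"spin":0}]'

```text
clock: 5.65
eef_pos: [0.5034, 0.0767, 0.1779]
orientation: [0.131, 0.991, -0.0, 0.0]
force: [-3.3, -0.3, 12.6]
grip_width: 0.0114
grasp_force: 39.4
```

```bash
python3 -c "
from h import *
plan((.5037,.0765,.1785),2.875)"
```

```text
t 5.65 pos [0.5034 0.0767 0.1779] yaw 2.8781 zax [ 0.001 -0.001 -1.   ] q [ 0.41  0.46 -0.78  1.97  0.43  0.87  0.72] F [-3.29 -0.32 12.59] T [-0.35  0.86 -0.  ] w 0.0114 39.392239451408386
lin [-0.001  -0.0003 -0.0015] spin 0.002
```

>>> step_arm --targets '[{"linear":[0,0,-0.001],"spin":-0.03},{"linear":[0,0,-0.001],"spin":-0.06},{"linear":[0,0,-0.001],"spin":-0.09},{"linear":[0,0,-0.001],"spin":-0.12},{"linear":[0,0,-0.001],"spin":-0.15},{"linear":[0,0,-0.001],"spin":-0.18},{"linear":[0,0,-0.001],"spin":-0.18}]'

```text
clock: 6.52
eef_pos: [0.5043, 0.0768, 0.178]
orientation: [-0.01, 1.0, 0.0, 0.001]
force: [0.4, 0.1, 7.2]
grip_width: 0.0113
grasp_force: 38.5
```

```bash
python3 -c "
from h import *
plan((.5037,.0765,.1785),2.875)"
```

```text
t 6.525 pos [0.5043 0.0768 0.178 ] yaw -3.1224 zax [ 0.003  0.    -1.   ] q [ 0.46  0.49 -0.84  1.97  0.47  0.89  0.96] F [0.44 0.09 7.15] T [-0.02  0.02  0.01] w 0.0113 38.503573536872864
lin [ 0.0015 -0.0008 -0.0011] spin 0.182
```

>>> step_arm --targets '[{"linear":[0,0,0],"spin":-0.025},{"linear":[0,0,0],"spin":-0.05},{"linear":[0,0,0],"spin":-0.05}]'

```text
clock: 6.9
eef_pos: [0.5043, 0.0768, 0.178]
orientation: [-0.049, 0.999, 0.0, 0.001]
force: [-0.8, -1.2, 7.3]
grip_width: 0.0112
grasp_force: 38.5
```

>>> step_arm --targets '[{"linear":[0,0,0],"spin":-0.025},{"linear":[0,0,0],"spin":-0.05},{"linear":[0,0,0],"spin":-0.05}]'

```text
clock: 7.28
eef_pos: [0.5043, 0.0767, 0.178]
orientation: [-0.088, 0.996, 0.0, 0.001]
force: [0.4, -0.7, 7.4]
grip_width: 0.011
grasp_force: 38.5
```

>>> step_arm --targets '[{"linear":[0,0,0],"spin":-0.025},{"linear":[0,0,0],"spin":-0.05},{"linear":[0,0,0],"spin":-0.05}]'

```text
clock: 7.65
eef_pos: [0.5043, 0.0768, 0.178]
orientation: [-0.127, 0.992, -0.0, 0.001]
force: [0.5, -0.2, 6.9]
grip_width: 0.0114
grasp_force: 38.5
```

>>> step_arm --targets '[{"linear":[0,0,0],"spin":-0.025},{"linear":[0,0,0],"spin":-0.05},{"linear":[0,0,0],"spin":-0.05}]'

```text
clock: 8.02
eef_pos: [0.5042, 0.0768, 0.178]
orientation: [-0.166, 0.986, -0.0, 0.001]
force: [0.1, 0.2, 7.7]
grip_width: 0.0115
grasp_force: 38.6
```

>>> step_arm --targets '[{"linear":[0,0,0],"spin":-0.025},{"linear":[0,0,0],"spin":-0.05},{"linear":[0,0,0],"spin":-0.05}]'

```text
clock: 8.4
eef_pos: [0.5043, 0.0768, 0.178]
orientation: [-0.204, 0.979, -0.0, 0.001]
force: [-0.6, -0.1, 7.7]
grip_width: 0.0113
grasp_force: 38.5
```

>>> step_arm --targets '[{"linear":[0,0,0],"spin":-0.025},{"linear":[0,0,0],"spin":-0.05},{"linear":[0,0,0],"spin":-0.05}]'

```text
clock: 8.78
eef_pos: [0.5043, 0.0767, 0.178]
orientation: [-0.243, 0.97, -0.0, 0.001]
force: [-0.2, 0.2, 6.6]
grip_width: 0.011
grasp_force: 38.5
```

>>> step_arm --targets '[{"linear":[0,0,0],"spin":-0.025},{"linear":[0,0,0],"spin":-0.05},{"linear":[0,0,0],"spin":-0.05}]'

```text
clock: 9.15
eef_pos: [0.5042, 0.0767, 0.1781]
orientation: [-0.281, 0.96, -0.0, 0.001]
force: [-0.7, -0.9, 8.2]
grip_width: 0.0112
grasp_force: 38.6
```

>>> step_arm --targets '[{"linear":[0,0,0],"spin":-0.025},{"linear":[0,0,0],"spin":-0.05},{"linear":[0,0,0],"spin":-0.05}]'

```text
clock: 9.52
eef_pos: [0.5042, 0.0768, 0.178]
orientation: [-0.318, 0.948, -0.0, 0.001]
force: [0.1, 0.1, 7.8]
grip_width: 0.0111
grasp_force: 38.6
```

>>> step_arm --targets '[{"linear":[0,0,0],"spin":-0.025},{"linear":[0,0,0],"spin":-0.05},{"linear":[0,0,0],"spin":-0.05}]'

```text
clock: 9.9
eef_pos: [0.5043, 0.0762, 0.1779]
orientation: [-0.355, 0.935, -0.001, 0.001]
force: [0.6, -1.3, 5.9]
grip_width: 0.0113
grasp_force: 38.4
```

>>> step_arm --targets '[{"linear":[0,0,0],"spin":-0.025},{"linear":[0,0,0],"spin":-0.05},{"linear":[0,0,0],"spin":-0.05}]'

```text
clock: 10.28
eef_pos: [0.5027, 0.0765, 0.1766]
orientation: [-0.391, 0.92, 0.0, -0.0]
force: [0.4, 0.0, -1.2]
grip_width: 0.0111
grasp_force: 37.3
```

```bash
python3 -c "
from h import *
plan((.5037,.0765,.1785),2.875)"
```

```text
t 10.275 pos [0.5027 0.0765 0.1766] yaw -2.3372 zax [-0.001  0.    -1.   ] q [ 0.58  0.57 -1.02  1.97  0.61  0.95  1.63] F [ 0.41  0.03 -1.19] T [ 0.02  0.03 -0.01] w 0.0111 37.339680790901184
lin [-0.0017 -0.0018 -0.0048] spin 0.6818
```

>>> step_arm --targets '[{"linear":[0,0,0.004],"spin":0},{"linear":[0,0,0.008],"spin":0},{"linear":[0,0,0.01],"spin":0},{"linear":[0,0,0.01],"spin":0}]'

```text
clock: 10.78
eef_pos: [0.5031, 0.0766, 0.1729]
orientation: [-0.392, 0.92, 0.0, -0.0]
force: [0.4, 0.7, -1.0]
grip_width: 0.0112
grasp_force: 37.3
```

>>> step_arm --targets '[{"linear":[0,0,0.002],"spin":0},{"linear":[0,0,0.004],"spin":0},{"linear":[0,0,0.004],"spin":0}]'

```text
clock: 11.15
eef_pos: [0.5032, 0.0766, 0.1718]
orientation: [-0.391, 0.92, -0.0, 0.0]
force: [-2.1, -1.1, 4.0]
grip_width: 0.0111
grasp_force: 38.0
```

>>> step_arm --targets '[{"linear":[0,0,0.0003],"spin":0.05},{"linear":[0,0,0.001],"spin":0.1},{"linear":[0,0,0.0017],"spin":0.15},{"linear":[0,0,0.0023],"spin":0.2},{"linear":[0,0,0.003],"spin":0.25},{"linear":[0,0,0.003],"spin":0.25}]'

```text
clock: 11.9
eef_pos: [0.5037, 0.0768, 0.1706]
orientation: [-0.205, 0.979, -0.0, 0.001]
force: [-0.3, 0.9, 1.5]
grip_width: 0.011
grasp_force: 37.7
```

```bash
python3 -c "
from h import *
plan((.5037,.0765,.163),0.2)"
```

```text
t 11.9 pos [0.5037 0.0768 0.1706] yaw -2.7287 zax [ 0.001  0.    -1.   ] q [ 0.52  0.54 -0.93  1.97  0.55  0.9   1.29] F [-0.25  0.95  1.51] T [ 0.04 -0.26  0.04] w 0.011 37.726001143455505
lin [ 0.0004 -0.0007  0.0191] spin -1.8645
```

>>> step_arm --targets '[{"linear":[0,0,0.0007],"spin":0.05},{"linear":[0,0,0.0013],"spin":0.1},{"linear":[0,0,0.002],"spin":0.15},{"linear":[0,0,0.0026],"spin":0.2},{"linear":[0,0,0.0033],"spin":0.25},{"linear":[0,0,0.004],"spin":0.3},{"linear":[0,0,0.0046],"spin":0.35},{"linear":[0,0,0.0053],"spin":0.4},{"linear":[0,0,0.0053],"spin":0.4}]'

```text
clock: 13.02
eef_pos: [0.5037, 0.0766, 0.1685]
orientation: [0.107, 0.994, -0.0, 0.001]
force: [1.8, -0.1, 2.6]
grip_width: 0.0114
grasp_force: 37.8
```

```bash
python3 -c "
from h import *
plan((.5037,.0765,.163),0.2)"
```

```text
t 13.025 pos [0.5037 0.0766 0.1685] yaw 2.9272 zax [ 0.001 -0.    -1.   ] q [ 0.41  0.48 -0.78  1.98  0.44  0.86  0.75] F [ 1.77 -0.12  2.59] T [-0.19 -0.38  0.01] w 0.0114 37.82271444797516
lin [-0.0001 -0.0003  0.0137] spin 1.7362
```

>>> step_arm --targets '[{"linear":[0,0,0.0007],"spin":0.05},{"linear":[0,0,0.0013],"spin":0.1},{"linear":[0,0,0.002],"spin":0.15},{"linear":[0,0,0.0026],"spin":0.2},{"linear":[0,0,0.0033],"spin":0.25},{"linear":[0,0,0.004],"spin":0.3},{"linear":[0,0,0.0046],"spin":0.35},{"linear":[0,0,0.0053],"spin":0.4},{"linear":[0,0,0.006],"spin":0.45},{"linear":[0,0,0.0066],"spin":0.5},{"linear":[0,0,0.0072],"spin":0.55},{"linear":[0,0,0.0079],"spin":0.6},{"linear":[0,0,0.0079],"spin":0.6}]'

```text
clock: 14.65
eef_pos: [0.5035, 0.076, 0.1653]
orientation: [0.547, 0.837, -0.0, 0.0]
force: [0.4, -3.3, 5.4]
grip_width: 0.0112
grasp_force: 38.1
```

```bash
python3 -c "
from h import *
plan((.5037,.0765,.163),0.2)"
```

```text
t 14.65 pos [0.5035 0.076  0.1653] yaw 1.985 zax [ 0.    -0.001 -1.   ] q [ 0.24  0.42 -0.56  1.99  0.31  0.81 -0.07] F [ 0.36 -3.29  5.4 ] T [-0.65 -0.09  0.04] w 0.0112 38.102731704711914
lin [0.0009 0.001  0.0057] spin 1.1364
```

>>> step_arm --targets '[{"linear":[0,0,0.0005],"spin":0.05},{"linear":[0,0,0.0011],"spin":0.1},{"linear":[0,0,0.0018],"spin":0.15},{"linear":[0,0,0.0024],"spin":0.2},{"linear":[0,0,0.003],"spin":0.25},{"linear":[0,0,0.003],"spin":0.25}]'

```text
clock: 15.4
eef_pos: [0.5036, 0.0774, 0.1641]
orientation: [0.699, 0.715, 0.001, 0.0]
force: [1.8, 0.7, 3.7]
grip_width: 0.0113
grasp_force: 37.9
```

```bash
python3 -c "
from h import *
plan((.5037,.0765,.163),0.2)"
```

```text
t 15.4 pos [0.5036 0.0774 0.1641] yaw 1.5936 zax [ 0.001  0.001 -1.   ] q [ 0.17  0.41 -0.47  2.    0.25  0.79 -0.42] F [1.83 0.68 3.72] T [ 0.16 -0.41  0.06] w 0.0113 37.929028272628784
lin [-0.0021  0.0001  0.0027] spin 0.8872
```

>>> step_arm --targets '[{"linear":[0,0,0.0006],"spin":0.04},{"linear":[0,0,0.0012],"spin":0.08},{"linear":[0,0,0.0012],"spin":0.08}]'

```text
clock: 15.78
eef_pos: [0.5037, 0.0771, 0.1636]
orientation: [0.743, 0.67, 0.001, 0.0]
force: [2.1, 1.2, 4.1]
grip_width: 0.0113
grasp_force: 38.0
```

```bash
python3 -c "
from h import *
plan((.5037,.0765,.163),0.2)"
```

```text
t 15.775 pos [0.5037 0.0771 0.1636] yaw 1.4678 zax [ 0.001  0.001 -1.   ] q [ 0.15  0.4  -0.44  2.    0.24  0.79 -0.53] F [2.1  1.15 4.09] T [ 0.23 -0.6  -0.03] w 0.0113 38.02705228328705
lin [-0.0016  0.0002  0.0015] spin 0.8071
```

>>> step_arm --targets '[{"linear":[0,0,0.0005],"spin":0.04},{"linear":[0,0,0.001],"spin":0.08},{"linear":[0,0,0.001],"spin":0.08}]'

```text
clock: 16.15
eef_pos: [0.5035, 0.0769, 0.1635]
orientation: [0.783, 0.621, 0.0, 0.0]
force: [0.1, 0.4, 8.0]
grip_width: 0.0114
grasp_force: 38.6
```

```bash
python3 -c "
from h import *
plan((.5037,.0765,.163),0.2)"
```

```text
t 16.15 pos [0.5035 0.0769 0.1635] yaw 1.3413 zax [ 0.001  0.    -1.   ] q [ 0.13  0.4  -0.41  2.    0.22  0.79 -0.65] F [0.07 0.38 8.04] T [ 0.11 -0.11 -0.11] w 0.0114 38.61314535140991
lin [-0.0008  0.0008  0.0012] spin 0.7266
```

>>> step_arm --targets '[{"linear":[0,0,0],"spin":0.04},{"linear":[0,0,0],"spin":0.08},{"linear":[0,0,0],"spin":0.08}]'

```text
clock: 16.52
eef_pos: [0.5034, 0.0768, 0.1635]
orientation: [0.821, 0.571, 0.0, 0.0]
force: [0.7, 0.1, 8.0]
grip_width: 0.0115
grasp_force: 38.7
```

```bash
python3 -c "
from h import *
plan((.5037,.0765,.163),0.2)"
```

```text
t 16.525 pos [0.5034 0.0768 0.1635] yaw 1.2156 zax [ 0.001  0.    -1.   ] q [ 0.1   0.39 -0.39  2.    0.21  0.78 -0.76] F [0.65 0.06 7.96] T [ 0.06 -0.1  -0.09] w 0.0115 38.67218792438507
lin [-0.0005  0.0011  0.0012] spin 0.6465
```

>>> step_arm --targets '[{"linear":[0,0,0],"spin":0.04},{"linear":[0,0,0],"spin":0.07},{"linear":[0,0,0],"spin":0.07}]'

```text
clock: 16.9
eef_pos: [0.5033, 0.0769, 0.1635]
orientation: [0.851, 0.525, 0.0, 0.0]
force: [-0.5, 0.4, 7.8]
grip_width: 0.0111
grasp_force: 38.7
```

```bash
python3 -c "
from h import *
plan((.5037,.0765,.163),0.2)"
```

```text
t 16.9 pos [0.5033 0.0769 0.1635] yaw 1.1059 zax [ 0.  0. -1.] q [ 0.08  0.39 -0.36  2.    0.19  0.78 -0.85] F [-0.54  0.44  7.76] T [ 0.06  0.01 -0.03] w 0.0111 38.67934763431549
lin [-0.0003  0.0014  0.0012] spin 0.5767
```

>>> step_arm --targets '[{"linear":[0,0,-0.0012],"spin":0},{"linear":[0,0,-0.0018],"spin":0},{"linear":[0,0,-0.0018],"spin":0}]'

```text
clock: 17.27
eef_pos: [0.5031, 0.0767, 0.1635]
orientation: [0.851, 0.524, 0.0, -0.0]
force: [1.2, 0.8, 2.2]
grip_width: 0.0111
grasp_force: 37.9
```

```bash
python3 - <<'E'
from h import *
plan((.5037,.0765,.163),0.2)
b=cam('scene')
B=cv2.resize(b['img'][150:220,320:410],(720,560),interpolation=cv2.INTER_CUBIC)
cv2.imwrite('pics/z3.png',B[:,:,::-1])
E
```

```text
t 17.275 pos [0.5031 0.0767 0.1635] yaw 1.1039 zax [-0.  0. -1.] q [ 0.08  0.39 -0.36  2.    0.19  0.78 -0.86] F [1.15 0.84 2.23] T [ 0.32 -0.41  0.04] w 0.0111 37.853686809539795
lin [0.0001 0.0015 0.0013] spin 0.5755
```

View pics/z3.png

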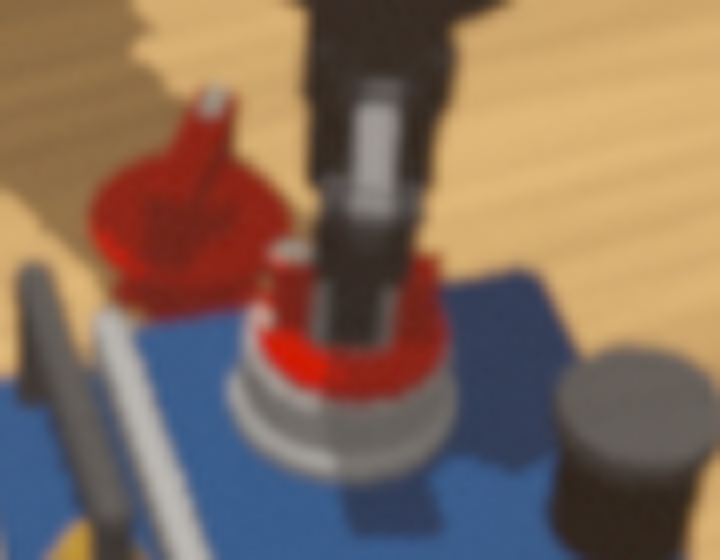

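The flange sits inside the rim's ring, at about (350,350) in the crop, with no gap visible. The plug has sunk to a stop and the press is nearly off, so I'll let go and lift.

>>> step_arm --targets '[{"linear":[0,0,0],"spin":0},{"linear":[0,0,0],"spin":0},{"linear":[0,0,0],"spin":0},{"linear":[0,0,0],"spin":0},{"linear":[0,0,0],"spin":0},{"linear":[0,0,-0.02],"spin":0},{"linear":[0,0,-0.06],"spin":0},{"linear":[0,0,-0.12],"spin":0},{"linear":[0,0,-0.2],"spin":0},{"linear":[0,0,-0.3],"spin":0},{"linear":[0.5,0.5,-0.3],"spin":0},{"linear":[0.5,0.5,-0.3],"spin":0},{"linear":[0.5,0.5,-0.3],"spin":0},{"linear":[0.5,0.5,-0.3],"spin":0},{"linear":[0.5,0.5,-0.3],"spin":0},{"linear":[0.5,0.5,-0.3],"spin":0}]' --jaw 0.6

```text
clock: 19.32
eef_pos: [0.7728, 0.1659, 0.2829]
orientation: [0.852, 0.524, -0.0, -0.001]
force: [-0.7, 0.3, -0.2]
grip_width: 0.0512
grasp_force: 0.0
```

```bash
python3 - <<'E'
from h import *
plan((.5037,.0765,.163),0.2)
b=cam('scene');a=cam('top')
B=cv2.resize(b['img'][160:215,335:390],(400,400),interpolation=cv2.INTER_CUBIC)
A=cv2.resize(a['img'][172:212,251:291],(400,400),interpolation=cv2.INTER_CUBIC)
cv2.imwrite('pics/z4.png',np.hstack([A,B])[:,:,::-1])
for z in (.131,.136,.162):print(z,proj(b,(.5037,.0765,z)),proj(a,(.5037,.0765,z)))
E
```

```text
t 19.325 pos [0.7728 0.1659 0.2829] yaw 1.1035 zax [-0.001  0.001 -1.   ] q [-0.08  0.73 -0.33  1.13  0.23  1.31 -0.85] F [-0.69  0.27 -0.18] T [-0.    0.03 -0.03] w 0.0512 0.0
lin [-0.5027 -0.4996  0.3   ] spin 0.5752
0.131 (np.float64(362.8492924839315), np.float64(192.22405420936303)) (np.float64(272.6961510055348), np.float64(192.10446643362715))
0.136 (np.float64(363.0140080262576), np.float64(190.6130824656156)) (np.float64(272.50126468119333), np.float64(191.95310244045254))
0.162 (np.float64(363.8940205700607), np.float64(182.00627267590625)) (np.float64(271.4558067695001), np.float64(191.14111789128188))
```

View pics/z4.png

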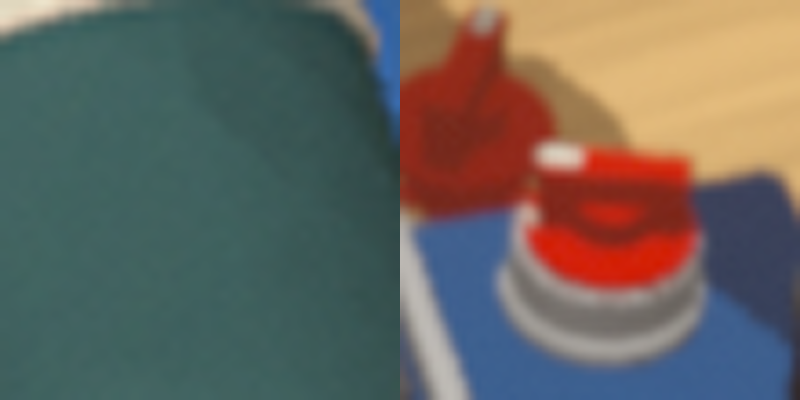

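```bash
python3 - <<'E'
from h import *
b=cam('scene')
t=np.linspace(0,6.28,200)
for z,r in ((.105,.029),(.131,.029),(.131,.027),(.132,.027),(.136,.027)):
    p=np.array([proj(b,(.5037+r*np.cos(k),.0765+r*np.sin(k),z)) for k in t]); print(z,r,p.min(0).round(2),p.max(0).round(2))
print(b['img'][194:214,363])
for z in (.162,.163): print(proj(b,ray(b,0,0,z)*0+np.array([.5037,.0765,z])))
E
```

```text
0.105 0.029 [349.29 191.54] [374.79 209.66]
0.131 0.029 [349.84 183.39] [375.92 201.51]
0.131 0.027 [350.74 183.98] [375.01 200.86]
0.132 0.027 [350.76 183.66] [375.06 200.53]
0.136 0.027 [350.85 182.37] [375.23 199.24]
[[189  32  14]
 [208  31   7]
 [212  32   9]
 [211  32   8]
 [202  36  18]
 [178  76  69]
 [162 124 119]
 [146 130 125]
 [124 117 112]
 [116 111 106]
 [115 110 105]
 [118 113 109]
 [135 132 126]
 [160 156 152]
 [158 154 150]
 [131 129 131]
 [ 93 104 131]
 [ 68  96 141]
 [ 61  96 143]
 [ 59  95 144]]
(np.float64(363.8940205700607), np.float64(182.00627267590625))
(np.float64(363.9286764493631), np.float64(181.6673268695637))
```

```bash
python3 - <<'E'
from h import *
b=cam('scene')
i0=cv2.imread('pics/scene0.png')[:,:,::-1]
print('init',[(r,*i0[r,363]) for r in range(188,204)])
print('now top', [(r,*b['img'][r,366]) for r in range(174,190)])
c=np.array([.5037,.0765,0]);yw=1.1035-np.pi
x=np.array([np.cos(yw),np.sin(yw),0]);y=np.array([-x[1],x[0],0])
for z in (.162,.164): print(z,[np.round(proj(b,c+[0,0,z]+s*.023*x+k*.006*y),2) for s in(1,-1) for k in(1,-1)])
x=np.array([np.cos(-.267),np.sin(-.267),0]);y=np.array([-x[1],x[0],0])
print('init pred',[np.round(proj(b,c+[0,0,.177]+s*.023*x+k*.006*y),2) for s in(1,-1) for k in(1,-1)])
t=np.linspace(0,6.28,200)
for z in(.146,.151):print(z,max(proj(b,c+[.027*np.cos(k),.027*np.sin(k),z])[1] for k in t))
I=[cv2.resize(i[165:210,340:390],(400,360),interpolation=cv2.INTER_NEAREST) for i in (i0,b['img'])]
cv2.imwrite('pics/z5.png',np.hstack(I)[:,:,::-1])
E
```

```text
init [(188, np.uint8(120), np.uint8(39), np.uint8(24)), (189, np.uint8(130), np.uint8(37), np.uint8(23)), (190, np.uint8(142), np.uint8(38), np.uint8(24)), (191, np.uint8(159), np.uint8(43), np.uint8(31)), (192, np.uint8(177), np.uint8(55), np.uint8(41)), (193, np.uint8(184), np.uint8(57), np.uint8(44)), (194, np.uint8(162), np.uint8(47), np.uint8(34)), (195, np.uint8(127), np.uint8(41), np.uint8(31)), (196, np.uint8(115), np.uint8(39), np.uint8(29)), (197, np.uint8(113), np.uint8(41), np.uint8(32)), (198, np.uint8(117), np.uint8(64), np.uint8(58)), (199, np.uint8(133), np.uint8(114), np.uint8(109)), (200, np.uint8(157), np.uint8(151), np.uint8(146)), (201, np.uint8(149), np.uint8(144), np.uint8(139)), (202, np.uint8(121), np.uint8(117), np.uint8(112)), (203, np.uint8(109), np.uint8(103), np.uint8(98))]
now top [(174, np.uint8(223), np.uint8(183), np.uint8(121)), (175, np.uint8(221), np.uint8(181), np.uint8(120)), (176, np.uint8(218), np.uint8(178), np.uint8(118)), (177, np.uint8(215), np.uint8(175), np.uint8(116)), (178, np.uint8(203), np.uint8(164), np.uint8(107)), (179, np.uint8(1
[... 209 characters left out ...]
.uint8(41), np.uint8(16)), (184, np.uint8(176), np.uint8(40), np.uint8(23)), (185, np.uint8(142), np.uint8(40), np.uint8(26)), (186, np.uint8(130), np.uint8(39), np.uint8(27)), (187, np.uint8(139), np.uint8(39), np.uint8(26)), (188, np.uint8(166), np.uint8(39), np.uint8(26)), (189, np.uint8(181), np.uint8(36), np.uint8(19))]
0.162 [array([353.15, 183.1 ]), array([353.45, 179.39]), array([374.5 , 184.66]), array([374.58, 180.92])]
0.164 [array([353.2 , 182.42]), array([353.5 , 178.72]), array([374.59, 183.98]), array([374.66, 180.24])]
init pred [array([369.08, 183.96]), array([363.42, 184.32]), array([365.38, 169.7 ]), array([359.95, 170.04])]
0.146 195.9789264228756
0.151 194.32422705489745
```

View pics/z5.png

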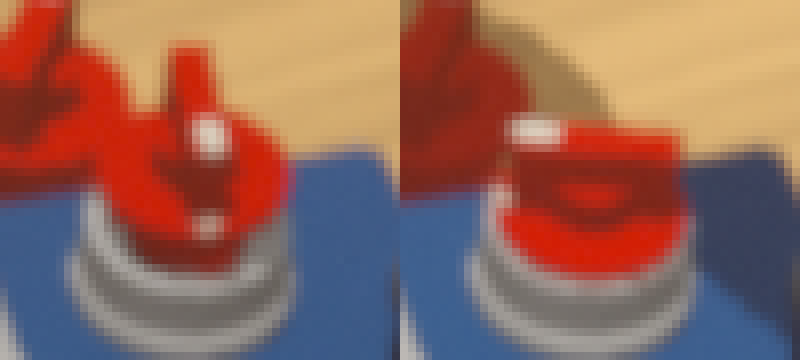

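The zoomed view now shows the bar's top edges at rows 180.1 and 184.2 in column 366. I predicted 180.3 and 184.0 for a seated plug, and the flange is level all round with the arm clear.

```bash
python3 -c "
from h import *
print(bot.sign_off())"
```

```text
the job is handed in; nothing more can be done
None
```

The plug dropped into the thread after about 1.07 rad backward and was then screwed about 2.85 rad forward until its flange seated on the rim. It has been let go and the job is handed in at about 19.5 s; no verdict came back.

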